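Stopper the glue flask and set the warmer

ROBOT

A 6-joint arm with a two-finger parallel gripper is mounted at the origin on the work surface. World frame = base frame: x ahead of the robot, y to its left, z up, the work surface at z = 0. Lengths are in m, angles in rad, forces in N, time in s.
With the tool pointing down it reaches from about 0.35 to 0.975 m from the base axis. Payload 17.4 kg.
Tool frame: the origin (TCP) lies at the very end of the fingers, on their centre line; the grasp point (between the pads) lies 19 mm behind it; z points along the fingers, y is the line along which they close (so a half turn about z gives the same grasp; the last joint's range is limited). The gripper opens to 85 mm and grips with 20 to 120 N. Pads are 22 mm wide; open, the fingers measure 114 mm over their backs; the gripper's body (76 mm by 85 mm) begins 54 mm behind the grasp point. The pads swing forward as they close: fully open they stand 13 mm farther back than shut.
Start: joints at [1.193, 0.116, 1.442, -0, 1.584, -0.038], TCP at [0.225, 0.636, 0.231] pointing down, gripper open.
Joint ranges: [-2.83, 2.83], [-0.83, 2.19], [0.07, 2.5], [-1.14, 4.28], [0.01, 3], [-2.97, 2.97]. Speed limits (rad/s): [1.89, 1.89, 2.22, 3.14, 3.14, 3.14].

INTERFACE

Orientations are given as [roll, pitch, yaw] about the fixed x, y, z axes, in that order (R = Rz(yaw) Ry(pitch) Rx(roll)).
In Python, from station import env gives the robot as it stands.
- The arm moves only by the tool send_rows, never from a script. Its argument "increments" is one flat list of numbers, 5 for each row, row after row: the shift along the world's x, y, z in cm, then the turn about the world's z in degrees, then the finger opening in cm, from 0 to 8.54. A call has 1 to 20 rows; each row shifts and turns the commanded pose from where the row before left it; what a row does not reach is not made up. A row lasts 1/8 s, in which the tool goes at most 62.5 mm and 10.7 degrees, less where a joint would pass 70% of its speed; a pose out of reach is approached as far as the arm can. A call with a gripper value outside its range is refused whole. The fingers move at their own pace and stop on an object; "force" is the grip in N (left out, the last holds). Time passes only in rows, so rows that do not move let the fingers close. It gives the time, the measured TCP pose, the force, the opening and the grip force at its end, in the units of the state.
- env.observe(): the state, without advancing time (a new reading comes with each control period).
- env.grab_frame(name): name is "scene" or "top"; returns a dict with "pixels" (420x560x3 uint8, red, green, blue), "fov_y" (degrees; the focal length in pixels is half the picture's height over the tangent of half this angle, whatever the lens; pixels are square), "cx", "cy" (the principal point, pixels), "dist" ([k1, k2, p1, p2, k3] as OpenCV has them; the pictures are not rectified), "position" and "attitude" of the camera in the world. Camera axes: x right, y up, looking along -z (the intrinsics and any distortion apply to the point x, -y, -z); pixel columns grow to the right and rows downward; lengths in m; the calibration is good to about 2 mm. A picture is of the moment at which its call begins. There is no depth.
- env.close_job(): hands the job in; it is judged then, once.
The state is a dict: "time": time; "joint_positions": joint angles; "qd": joint speeds; "joint_efforts": joint torques, N m; "tcp_pos": TCP position; "eef_rot": TCP orientation; "force": force on the tool from outside, world axes, zero at the start; "torque": the same for the moment, N m; "gripper_width": finger opening in m; "grip_force": force on a finger pad.
Only numpy, scipy, OpenCV 4.12 (cv2) and the standard library are available. Lean on these libraries where they do the work, as an engineer would, in place of code of your own. Each camera call takes 0.05 s, during which the arm holds its last target. There are 200 camera calls.

TASK

Close up the glue for the break: take the stopper that fits the white flask on the warmer (the middle-sized of the three) and set it gently into the flask's neck, fully home and upright, without taking the flask off its plate. Then turn the warmer's dial so that its pointer is at the long mark, and let go. Leave the other two stoppers standing where they are.

Things in the scene. Friction and masses are not known exactly. Their poses are not given: they have to be found in the camera images.
- stopper: The stopper to use: a tapered cork plug (22 mm diameter at the tip, 27.6 mm at the top, 28 mm long) under a flat round wooden cap of 44 mm diameter and 22 mm height; 50 mm tall in all. It starts upright on the table, plug down. Origin: centre of the plug's lower end; z runs up its axis through the cap.
- stopper_seat (a point): Centre of the underside of that stopper's cap (28 mm above its origin). It comes to the flask's mouth when the stopper is home, the cap lying on the rim.
- stopper_large: A too large stopper of the same make, to be left alone: plug 36 to 42 mm diameter, cap 60 mm diameter, 50 mm tall. Upright on the table. Origin: centre of the plug's lower end, z up.
- stopper_small: A too small stopper of the same make, to be left alone: plug 16 to 19 mm diameter, cap 29 mm diameter, 42 mm tall. Upright on the table. Origin: centre of the plug's lower end, z up.
- flask: White ceramic flask standing loose on the warmer's steel plate inside a low rim (6 mm high, 3 mm play): body 72 mm diameter and 42 mm high, then a shoulder up to a straight neck (from 68 mm up, outer diameter 39 mm), 120 mm tall in all. About 0.45 kg. Origin: centre of its underside, z up.
- flask_mouth (a point): Centre of the flask's mouth, level with the rim, 120 mm above the flask's origin. The bore is 31 mm in diameter, straight, 60 mm deep.
- plate (a point): Centre of the top of the warmer's steel plate, where the flask stands, 49 mm above the table; axes as the warmer's.
- warmer: Grey box-shaped glue warmer, fixed to the table: 170 mm (its x) by 300 mm (its y), top 45 mm above the table. Origin: centre of its underside. The plate's centre is at its y = +80 mm, the dial's axis at its y = -85 mm, both at x = 0.
- dial (a joint): Angle of the black dial on the warmer's top, rad: 0 with the pointer along the warmer's +x, growing clockwise seen from above; stops at 0 and 2.7. At 1.4 the pointer is at the long mark. Light friction, stays where left.
- dial_grip (a point): Point on the dial's axis at grip height, 26 mm above the dial's underside and 72 mm above the table. The grip is an upright bar across the dial, 42 mm long along this point's x, 14 mm thick along its y, its top 10 mm above this point and its foot 18 mm below it, on a disc of 48 mm diameter. The pointer looks along this point's -x; this point turns with the dial.
- dial_nose (a point): Tip of the dial's pointer: a small nose at the edge of the disc, with a white line, 34 mm from the dial's axis.
- mark (a point): Middle of the long mark: a flat black line 24 mm long and 4 mm wide on the warmer's top, pointing at the dial's axis and centred 48 mm from it (short 6 mm ticks stand along the rest of the scale).
Mind the look-alikes: they are no part of the job. Leave any red look-alike of the flask alone.

How it is judged:
By the outcome, as a careful person would: the job done as asked, in the order asked, and still so for the second after the job is handed in, with the robot touching nothing.
It also fails if it takes over 54 s, if anything falls off the work surface, if the arm or the gripper's body presses on something with over 40 N, if the wrist force passes 120 N, or if a joint passes its speed limit or range.

## Working session

There is one attempt and no reset: what is moved stays moved. The work goes in short steps, Python scripts to look and compute and a tool call to move; the robot and the scene stay as the last step left them, time stands still between calls to the robot, and variables do not carry over. Pictures are saved under pics/ and viewed, at most 10 in all, crops included, and the job is handed in when it is done.

Besides the shell and the picture viewer there is one more tool, called after ">>>" as name(argument=value, ...), one argument or row to a line, values as JSON. send_rows: Moves the arm, as the interface text tells. Its arguments: {"type":"object","properties":{"increments":{"type":"array"},"force":{"type":"number"}},"required":["increments"]}

```bash
mkdir -p pics; cat > h.py <<'E'
import numpy as np, cv2
from station import env
from scipy.spatial.transform import Rotation as R
def cam(n):
    f=env.grab_frame(n); return f
def K(f):
    h,w=f['pixels'].shape[:2]; fl=h/2/np.tan(np.radians(f['fov_y'])/2)
    return np.array([[fl,0,f['cx']],[0,fl,f['cy']],[0,0,1.]])
def Rm(f):
    a=np.array(f['attitude'],float)
    return a if a.shape==(3,3) else (R.from_euler('xyz',a).as_matrix() if a.size==3 else R.from_quat(a).as_matrix())
def ray(f,uv,z):
    p=cv2.undistortPoints(np.array(uv,float).reshape(-1,1,2),K(f),np.array(f['dist'],float)).reshape(-1,2)
    d=np.c_[p[:,0],-p[:,1],-np.ones(len(p))]@Rm(f).T; c=np.array(f['position'])
    return c+d*((z-c[2])/d[:,2])[:,None]
def proj(f,P):
    q=(np.array(P,float).reshape(-1,3)-f['position'])@Rm(f); q=q*[1,-1,-1]
    return cv2.projectPoints(q,np.zeros(3),np.zeros(3),K(f),np.array(f['dist'],float))[0].reshape(-1,2)
def save(im,n,s=1):
    cv2.imwrite('pics/'+n,cv2.resize(im[...,::-1],None,fx=s,fy=s,interpolation=cv2.INTER_CUBIC))
E
python3 - <<'E'
from h import *
import pickle
for n in('scene','top'):
    f=cam(n); save(f['pixels'],n+'1.png',1.4); pickle.dump(f,open(n+'.pkl','wb'))
    print(n,f['fov_y'],f['cx'],f['cy'],f['dist'],f['position'],f['attitude'])
print(env.observe())
E
```

```text
scene 56.49992045960952 276.3746856457636 210.62105914854868 [-0.03068197  0.          0.          0.          0.        ] [1.05557252 0.12320932 0.54126734] [ 0.91244424 -0.00466441  1.7781849 ]
top 57.08971755314833 281.19736206166016 207.51652298515145 [-0.06075192  0.          0.          0.          0.        ] [0.40231132 0.01267002 0.97310869] [ 0.12666309  0.02822078 -1.58787439]
{'time': 0.1, 'joint_positions': array([ 1.19320639e+00,  1.16463981e-01,  1.44220113e+00, -5.36575023e-06,
        1.58400328e+00, -3.78074148e-02]), 'qd': array([-0.00160445, -0.00193411, -0.00136422, -0.00159211, -0.00055299,
        0.00103234]), 'joint_efforts': array([ 8.42009854e-05, -7.33673072e+01, -6.33779669e+01, -6.87786792e-05,
        5.35755185e-03, -1.85460624e-05]), 'tcp_pos': array([0.22491713, 0.63624468, 0.23061683]), 'eef_rot': array([-3.14051748e+00, -3.52996667e-05,  2.80181004e+00]), 'force': array([-0.40181518, -0.67019547, -0.01692492]), 'torque': array([-0.04629269, -0.00536699,  0.05154435]), 'grip_force': 0.0, 'gripper_width': 0.08555319558085864}
```

View pics/top1.png

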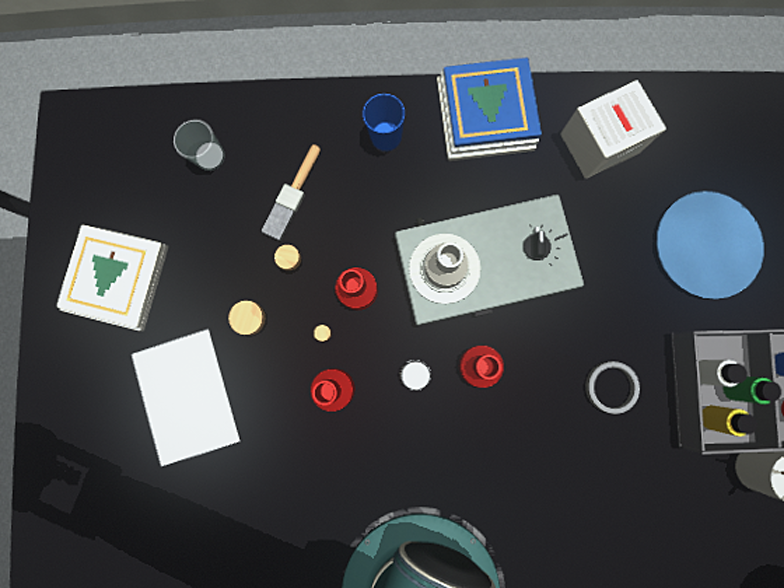

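View pics/scene1.png

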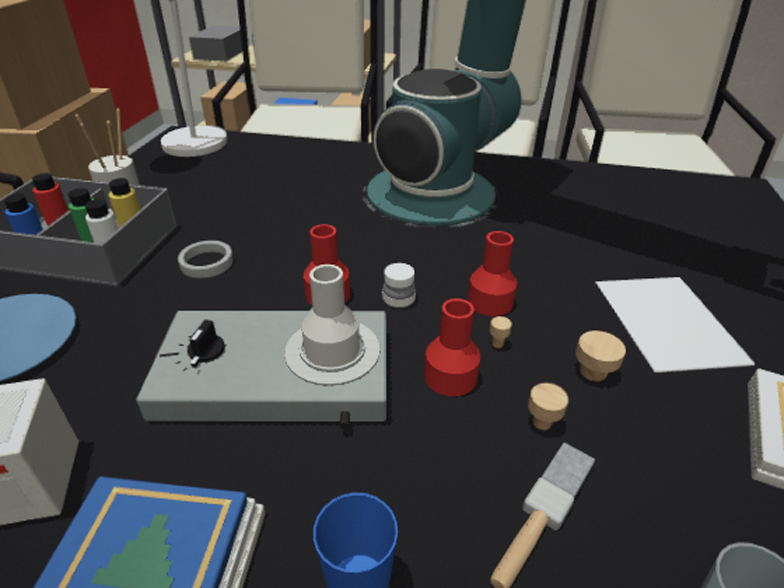

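Three wooden caps in the top view (1.4x pixels): (287,257), (246,317) and (322,333). By size the first is the middle one. The white flask is at (447,260) and the dial at (540,243). The scene view agrees: mid stopper (548,403), large (600,355), small (500,330). I'll measure them and confirm with an enlarged crop.

```bash
python3 - <<'E'
from h import *
import pickle
f=pickle.load(open('top.pkl','rb')); g=pickle.load(open('scene.pkl','rb'))
for F,nm in((f,'top'),(g,'scene')):
    im=F['pixels']; hsv=cv2.cvtColor(im,cv2.COLOR_RGB2HSV)
    m=cv2.inRange(hsv,(10,50,90),(30,200,255)); n,l,s,c=cv2.connectedComponentsWithStats(m)
    for i in range(1,n):
        if s[i,4]>80 :
            print(nm,s[i],c[i].round(1))
            if nm=='top':
                pts=np.argwhere(l==i)[:,::-1]; 
                P=ray(F,pts,.05); print('  at z=.05 centre',P.mean(0).round(4),'ext',np.ptp(P,0).round(4), 'mid',((P.max(0)+P.min(0))/2).round(4))
# flask rim and dial, rough
print(ray(f,[[447/1.4,250/1.4]],.169),ray(f,[[540/1.4,243/1.4]],.07))
# box corners z=.045 in top
print(ray(f,np.array([[396,232],[557,195],[583,285],[417,324]])/1.4,.045).round(4))
a=f['pixels'][160:250,150:250]; b=f['pixels'][130:240,275:425]
a=cv2.resize(a,(400,360),interpolation=cv2.INTER_CUBIC);b=cv2.resize(b,(600,440),interpolation=cv2.INTER_CUBIC)
c=cv2.resize(g['pixels'][180:310,95:280],(740,520),interpolation=cv2.INTER_CUBIC)
save(a,'stop.png',1.5);save(b,'warm.png');save(c,'warms.png')
E
```

```text
top [322  48  55  50 394] [349.   73.1]
  at z=.05 centre [ 0.8609 -0.141   0.05  ] ext [0.1313 0.1325 0.    ] mid [ 0.8625 -0.1408  0.05  ]
top [208 103  21  33 249] [218.1 118.8]
  at z=.05 centre [0.748  0.1911 0.05  ] ext [0.0832 0.05   0.    ] mid [0.7477 0.1914 0.05  ]
top [ 48 169  56  56 393] [ 74.8 197.1]
  at z=.05 centre [0.5575 0.5534 0.05  ] ext [0.1414 0.1414 0.    ] mid [0.5598 0.5518 0.05  ]
top [196 175  18  18 250] [204.4 183. ]
  at z=.05 centre [0.5849 0.2239 0.05  ] ext [0.0426 0.0422 0.    ] mid [0.5838 0.2238 0.05  ]
top [163 215  25  24 482] [175.  226.5]
  at z=.05 centre [0.4792 0.2954 0.05  ] ext [0.0563 0.0595 0.    ] mid [0.4794 0.2954 0.05  ]
top [224 232  12  12 117] [229.5 237.5]
  at z=.05 centre [0.4505 0.162  0.05  ] ext [0.0265 0.0266 0.    ] mid [0.4504 0.1621 0.05  ]
top [518 292  17  20 115] [524.6 301.1]
  at z=.05 centre [ 0.2854 -0.5354  0.05  ] ext [0.0448 0.0405 0.    ] mid [ 0.2842 -0.5393  0.05  ]
scene [132  36  42  14 333] [152.4  44.5]
scene [274  38   9  14  81] [277.   42.9]
scene [   0   56   78   75 1664] [20.6 96.9]
scene [143  58  19  32 246] [149.7  73.8]
scene [158  59  18  34 312] [165.1  75.1]
scene [237  65  23  11 179] [248.5  70.6]
scene [ 76  77  11  42 147] [82.4 98. ]
scene [ 77 134  21  28 346] [ 87.9 147.1]
scene [350 226  16  22 234] [357.  234.8]
scene [412 236  35  35 855] [428.9 251.1]
scene [378 273  28  34 673] [391.  287.7]
scene [555 272   5  42 108] [557.8 287.6]
scene [ 42 348 123  72 913] [110.  375.7]
scene [351 364  41  56 899] [370.6 392.6]
[[ 0.56521385 -0.04808021  0.169     ]] [[ 0.59404646 -0.2139229   0.07      ]]
[[ 0.6245  0.031   0.045 ]
 [ 0.6854 -0.2552  0.045 ]
 [ 0.5238 -0.2909  0.045 ]
 [ 0.4622 -0.0022  0.045 ]]
```

View pics/stop.png

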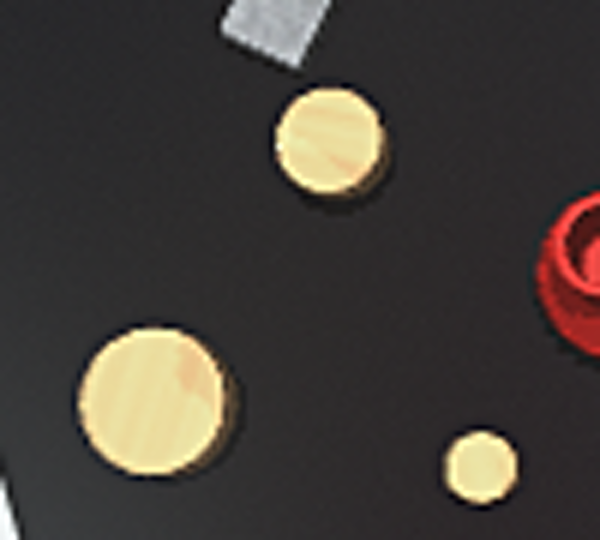

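View pics/warm.png

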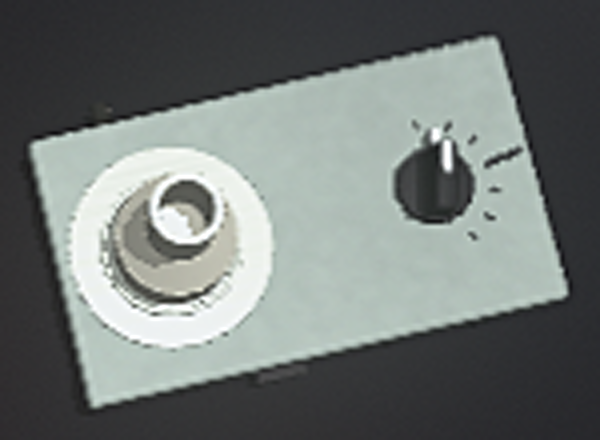

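View pics/warms.png

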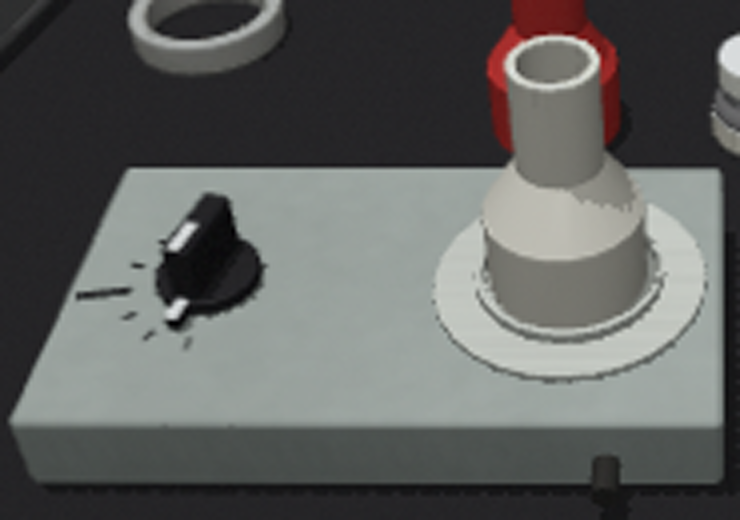

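The crop confirms it: the middle-sized cap (about 43 mm) is the target. The large cap measures about 58 mm and the small about 27 mm. The dial's nose is at about warm.png (432,133) and the long mark runs (485,163)–(521,150). Next I'll refine the positions using both cameras.

```bash
python3 - <<'E'
from h import *
import pickle
from scipy.optimize import least_squares
f=pickle.load(open('top.pkl','rb')); g=pickle.load(open('scene.pkl','rb'))
t=lambda x,y:[(x+.5)/4-.5+275,(y+.5)/4-.5+130]
s=lambda x,y:[(x+.5)/4-.5+95,(y+.5)/4-.5+180]
th=np.linspace(0,2*np.pi,90)
def ext(F,c,r):
    q=proj(F,np.c_[c[0]+r*np.cos(th),c[1]+r*np.sin(th),np.full(90,c[2])]); return np.r_[q.min(0),q.max(0)]
et=np.r_[t(148,172),t(224,247)]; es=np.r_[s(504,35),s(601,90)]
for sel in('both','top','scene'):
    fun=lambda c:np.r_[(ext(f,[c[0],c[1],.169],.0195)-et)*(sel!='scene'),(ext(g,[c[0],c[1],.169],.0195)-es)*(sel!='top')]
    r=least_squares(fun,[.565,-.048],diff_step=1e-3); print('mouth',sel,r.x.round(4),r.fun.round(1))
def tri(ut,us):
    fun=lambda p:np.r_[(proj(f,p)-ut).ravel(),(proj(g,p)-us).ravel()]
    r=least_squares(fun,[.58,-.2,.06]); return r.x.round(4),r.fun.round(1)
print('nose',tri(t(432,133),s(177,312)), ray(f,[t(432,133)],.053),ray(g,[s(177,312)],.053))
print('mark ends',[(ray(f,[a],.0455).round(4),ray(g,[b],.0455).round(4)) for a,b in((t(485,163),s(131,291)),(t(521,150),s(76,296)))])
print('corners scene',ray(g,[s(128,169),s(720,169),s(722,422),s(12,422)],.045).round(4))
print('corners top',ray(f,[t(30,142),t(497,36),t(568,295),t(92,408)],.045).round(4))
# stopper by scene
c=[.5838,.2238,.05]; print(ext(g,c,.022), ext(f,c,.022))
hsv=cv2.cvtColor(g['pixels'],cv2.COLOR_RGB2HSV); m=cv2.inRange(hsv,(10,40,70),(30,220,255))
n,l,S,C=cv2.connectedComponentsWithStats(m); i=l[287,391]; print('scene blob',S[i])
print([list(np.where(l[y]==i)[0][[0,-1]]) if (l[y]==i).any() else None for y in range(272,310,3)])
E
```

```text
mouth both [ 0.5582 -0.0524] [ 0.6  0.1  0.  -0.5  0.5 -0.1  0.1 -0.1]
mouth top [ 0.5578 -0.0517] [ 0.3  0.3 -0.3 -0.3  0.  -0.   0.  -0. ]
mouth scene [ 0.5586 -0.0527] [ 0.  -0.   0.  -0.   0.2 -0.  -0.2  0. ]
nose (array([ 0.6241, -0.2122,  0.0554]), array([ 0.3, -0.1,  0.2,  0. ])) [[ 0.62434987 -0.21210804  0.053     ]] [[ 0.62193652 -0.21436451  0.053     ]]
mark ends [(array([[ 0.6067, -0.2454,  0.0455]]), array([[ 0.6073, -0.2466,  0.0455]])), (array([[ 0.6144, -0.268 ,  0.0455]]), array([[ 0.6157, -0.2696,  0.0455]]))]
corners scene [[ 0.5269 -0.2924  0.045 ]
 [ 0.464  -0.0025  0.045 ]
 [ 0.6263  0.0331  0.045 ]
 [ 0.6896 -0.2566  0.045 ]]
corners top [[ 0.6261  0.0328  0.045 ]
 [ 0.687  -0.2578  0.045 ]
 [ 0.5243 -0.2914  0.045 ]
 [ 0.4618 -0.0016  0.045 ]]
[378.7861794  272.54052681 405.68255058 292.44902735] [195.61159892 174.6081018  213.36919498 192.26088668]
scene blob [377 273  29  34 720]
[None, [np.int64(382), np.int64(398)], [np.int64(379), np.int64(402)], [np.int64(379), np.int64(404)], [np.int64(378), np.int64(405)], [np.int64(378), np.int64(405)], [np.int64(377), np.int64(404)], [np.int64(378), np.int64(403)], [np.int64(381), np.int64(402)], [np.int64(382), np.int64(400)], [np.int64(382), np.int64(393)], [np.int64(384), np.int64(391)], None]
```

>>> send_rows(
  increments=[2.24,-2.58,0,1.22,8.5,2.24,-2.58,0,1.22,8.5,2.24,-2.58,0,1.22,8.5,2.24,-2.58,0,1.22,8.5,2.24,-2.58,0,1.22,8.5,2.24,-2.58,0,1.22,8.5,2.24,-2.58,0,1.22,8.5,2.24,-2.58,0,1.22,8.5,2.24,-2.58,0,1.22,8.5,2.24,-2.58,0,1.22,8.5,2.24,-2.58,0,1.22,8.5,2.24,-2.58,0,1.22,8.5,2.24,-2.58,0,1.22,8.5,2.24,-2.58,0,1.22,8.5,2.24,-2.58,0,1.22,8.5,2.24,-2.58,0,1.22,8.5,0,0,-4,0,7.5,0,0,-4,0,7.5,0,0,-2,0,7.5,0,0,0,0,7.5],
  force=25,
)

```text
time: 2.6
tcp_pos: [0.5829, 0.2235, 0.1303]
eef_rot: [-3.141, -0.002, -3.141]
force: [-0.5, -0.2, 0.7]
gripper_width: 0.0753
grip_force: 0.0
```

>>> send_rows(
  increments=[0.1,0,-2.5,0,7.5,0,0,-2.5,0,7.5,0,0,-2,0,7.5,0,0,-1.5,0,7.5,0,0,-1.2,0,7.5,0,0,-0.8,0,7.5,0,0,-0.3,0,7.5,0,0,0,0,7.5,0,0,0,0,6,0,0,0,0,5,0,0,0,0,4.6,0,0,0,0,4.2,0,0,0,0,3.8,0,0,0,0,3.8,0,0,0,0,3.8,0,0,0,0,3.8],
)

```text
time: 4.6
tcp_pos: [0.5846, 0.2236, 0.0236]
eef_rot: [3.142, 0.0, -3.141]
force: [-0.8, -0.5, 6.1]
gripper_width: 0.0432
grip_force: 25.5
```

```bash
python3 - <<'E'
from h import *
f=cam('scene'); save(f['pixels'][200:340,310:490],'grasp.png',3.5)
o=env.observe(); print({k:o[k] for k in('time','tcp_pos','force','torque','gripper_width','grip_force')})
E
```

```text
{'time': 4.65, 'tcp_pos': array([0.58453968, 0.22361518, 0.02358499]), 'force': array([-0.48974456, -1.18455863,  5.69047682]), 'torque': array([-0.23893103,  0.0725409 , -0.05682758]), 'gripper_width': 0.042457318812689694, 'grip_force': 25.501402993686497}
```

View pics/grasp.png

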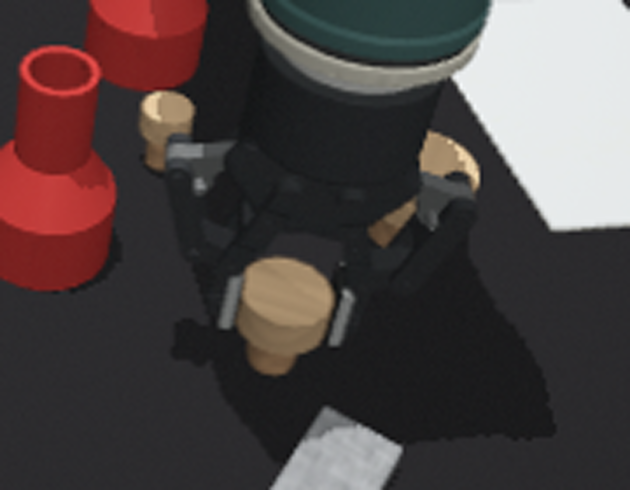

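The picture shows the mid-sized cap between both pads, centred at about (285,300) and upright. Now lift it and carry it over.

>>> send_rows(
  increments=[0,0,0.5,0,3.8,0,0,1.5,0,3.8,0,0,2.6,0,3.8,0,0,4,0,3.8,0,0,4,0,3.8,0,0,4,0,3.8,0,0,3,0,3.8,0,0,2,0,3.8,-0.1,-1.1,0,0,3.8,-0.2,-2.5,0,0,3.8,-0.3,-3.5,0,0,3.8,-0.4,-4,0,0,3.8,-0.4,-4,0,0,3.8,-0.4,-4,0,0,3.8,-0.3,-3.5,0,0,3.8,-0.3,-2.5,0,0,3.8,-0.2,-1.7,0,0,3.8,0,-0.8,0,0,3.8,0,0,0,0,3.8,0,0,0,0,3.8],
  force=30,
)

```text
time: 7.15
tcp_pos: [0.5585, -0.0518, 0.2392]
eef_rot: [3.141, -0.0, -3.14]
force: [0.3, -0.0, -0.8]
gripper_width: 0.0424
grip_force: 30.6
```

```bash
python3 - <<'E'
from h import *
f=cam('scene'); save(f['pixels'][90:290,150:340],'over.png',3); save(cam('top')['pixels'],'overtop.png')
E
```

```text
(no output)
```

View pics/over.png

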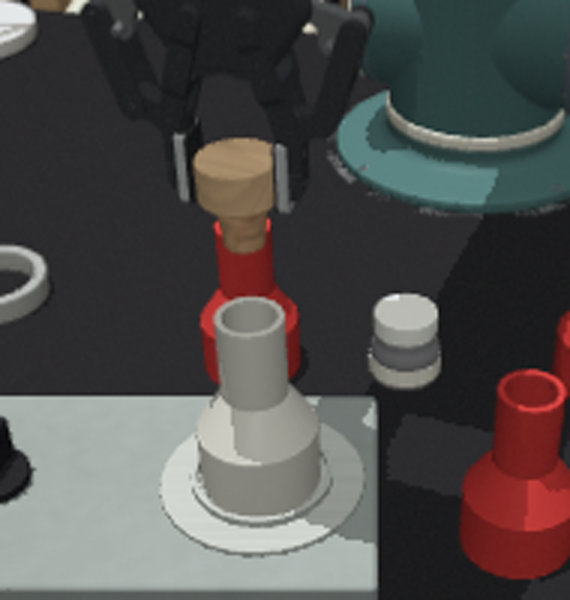

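The stopper hangs upright over the mouth, with the cap's top at about (237,160) and the plug's tip at about (246,240). I'll check its lateral offset from the model before lowering.

```bash
python3 - <<'E'
from h import *
import pickle
g=pickle.load(open('scene.pkl','rb')); th=np.linspace(0,2*np.pi,90)
for nm,c,r in(('captop',[.5585,-.0518,.2655],.022),('capbot',[.5585,-.0518,.2435],.022),('tip',[.5585,-.0518,.2155],.011),('mouth',[.558,-.0524,.169],.0195)):
    q=(proj(g,np.c_[c[0]+r*np.cos(th),c[1]+r*np.sin(th),np.full(90,c[2])])-[150,90]+.5)*3-.5
    print(nm,q.min(0).round(),q.max(0).round())
E
```

```text
captop [194. 138.] [283. 180.]
capbot [198. 176.] [285. 219.]
tip [224. 233.] [266. 255.]
mouth [214. 296.] [286. 337.]
```

>>> send_rows(
  increments=[0,-0.05,-1,0,3.8,0,0,-1,0,3.8,0,0,-0.8,0,3.8,0,0,-0.8,0,3.8,0,0,-0.6,0,3.8,0,0,-0.6,0,3.8,0,0,-0.5,0,3.8,0,0,-0.5,0,3.8,0,0,-0.4,0,3.8,0,0,-0.4,0,3.8,0,0,-0.3,0,3.8,0,0,0,0,3.8],
)

```text
time: 8.75
tcp_pos: [0.5583, -0.0529, 0.1701]
eef_rot: [-3.142, -0.0, -3.141]
force: [0.8, 0.8, -1.0]
gripper_width: 0.0428
grip_force: 30.6
```

No contact so far; continue slowly until it touches.

>>> send_rows(
  increments=[0,0,-0.15,0,3.8,0,0,-0.15,0,3.8,0,0,-0.1,0,3.8,0,0,0,0,3.8],
)

```text
time: 9.25
tcp_pos: [0.5584, -0.0529, 0.1662]
eef_rot: [-3.142, -0.0, -3.141]
force: [0.4, -0.2, -0.3]
gripper_width: 0.043
grip_force: 30.6
```

>>> send_rows(
  increments=[0,0,-0.06,0,3.8,0,0,-0.06,0,3.8,0,0,-0.03,0,3.8,0,0,0,0,3.8],
)

```text
time: 9.75
tcp_pos: [0.5584, -0.0529, 0.1649]
eef_rot: [-3.142, 0.0, -3.141]
force: [-0.7, 0.4, 0.4]
gripper_width: 0.0424
grip_force: 30.7
```

>>> send_rows(
  increments=[0,0,-0.05,0,3.8,0,0,-0.05,0,3.8,0,0,0,0,3.8],
)

```text
time: 10.12
tcp_pos: [0.5586, -0.0529, 0.1648]
eef_rot: [-3.141, 0.001, -3.141]
force: [-3.1, 0.8, 8.9]
gripper_width: 0.0427
grip_force: 31.2
```

The cap touches the rim at the expected height (9 N). Release gently and rise.

>>> send_rows(
  increments=[0,0,0,0,4.4,0,0,0,0,5,0,0,0,0,6,0,0,0,0,7,0,0,0,0,7.5,0,0,0,0,7.5,0,0,1,0,7.5,0,0,2,0,7.5,0,0,3,0,7.5,0,0,3,0,7.5,0,0,0,0,7.5],
)

```text
time: 11.5
tcp_pos: [0.5592, -0.053, 0.258]
eef_rot: [-3.141, 0.005, -3.141]
force: [0.1, -0.6, -0.6]
gripper_width: 0.0751
grip_force: 0.0
```

```bash
python3 - <<'E'
from h import *
f=cam('scene'); save(f['pixels'][110:310,90:330],'placed.png',3)
th=np.linspace(0,2*np.pi,90)
c=[.558,-.0524,.191];r=.022
q=(proj(f,np.c_[c[0]+r*np.cos(th),c[1]+r*np.sin(th),np.full(90,c[2])])-[90,110]+.5)*3-.5
print('captop',q.min(0).round(),q.max(0).round())
E
```

```text
captop [386. 200.] [469. 246.]
```

View pics/placed.png

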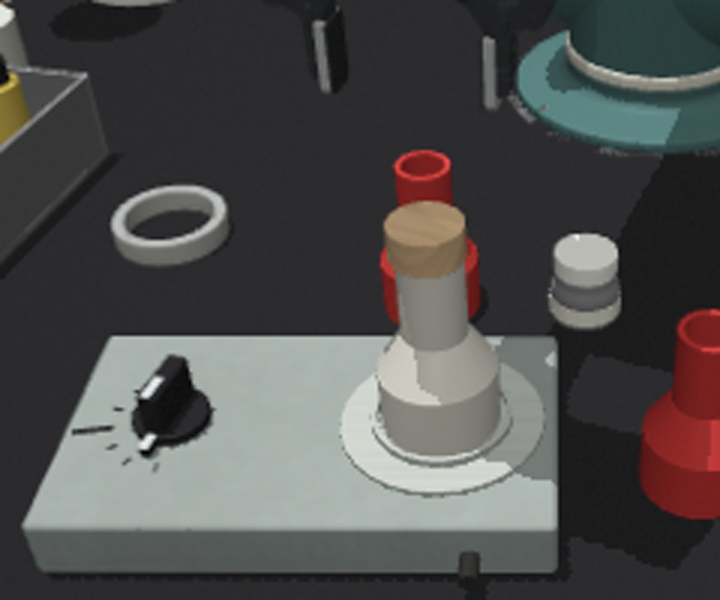

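The stopper is home and upright: the cap spans (384–467, 202–276), as predicted. The fingers are clear. Now to the dial.

>>> send_rows(
  increments=[0.3,-1.5,0,0,7,0.7,-3,0,0,6,0.7,-3.5,0,0,6,0.7,-3.5,0,0,6,0.6,-3,0,0,6,0.4,-1.5,0,0,6,0,0,-2,0,6,0,0,-3.5,0,6,0,0,-4,0,6,0,0,-4,0,6,0,0,-2,0,6,0,0,0,0,6],
  force=20,
)

```text
time: 13.05
tcp_pos: [0.5918, -0.2121, 0.0974]
eef_rot: [3.141, -0.002, -3.14]
force: [0.4, 0.0, -0.0]
gripper_width: 0.0602
grip_force: 0.0
```

>>> send_rows(
  increments=[0.15,-0.07,-1,0,5,0,0,-1,0,4.5,0,0,-0.9,0,4,0,0,-0.6,0,4,0,0,-0.2,0,4,0,0,0,0,3.5,0,0,0,0,2.8,0,0,0,0,2.2,0,0,0,0,1.8,0,0,0,0,1.4,0,0,0,0,1,0,0,0,0,1,0,0,0,0,1,0,0,0,0,1],
)

```text
time: 14.8
tcp_pos: [0.5938, -0.2126, 0.062]
eef_rot: [3.14, -0.0, -3.14]
force: [-3.9, 8.0, 5.0]
gripper_width: 0.0134
grip_force: 20.1
```

>>> send_rows(
  increments=[-0.05,0.08,0,0,1,0,0,0,0,1],
)

```text
time: 15.05
tcp_pos: [0.5937, -0.2125, 0.0621]
eef_rot: [3.141, 0.001, -3.141]
force: [3.2, 5.8, 1.5]
gripper_width: 0.0136
grip_force: 19.9
```

>>> send_rows(
  increments=[0,0,0,-3,1,0,0,0,-5,1,0,0,0,-5,1,0,0,0,-5,1,0,0,0,-5,1,0,0,0,-5,1,0,0,0,-5,1,0,0,0,-5,1,0,0,0,-5,1,0,0,0,-5,1,0,0,0,-5,1,0,0,0,-5,1,0,0,0,-5,1,0,0,0,-3.3,1,0,0,0,-2,1,0,0,0,0,1,0,0,0,0,1],
)

```text
time: 17.18
tcp_pos: [0.5934, -0.2129, 0.0621]
eef_rot: [-3.142, 0.0, 1.951]
force: [-1.9, 0.3, 5.5]
gripper_width: 0.0134
grip_force: 20.3
```

>>> send_rows(
  increments=[0,0,0,0,1.8,0,0,0,0,2.5,0,0,0,0,3.5,0,0,0,0,4.5,0,0,0,0,5,0,0,1,0,5,0,0,2.5,0,5,0,0,4,0,5,0,0,5,0,5,-1,0,5,0,5,-2.5,0,3,0,5,-4,0,0,0,5,-4,0,0,0,5,-3,0,0,0,5,0,0,0,0,5],
)

```text
time: 19.05
tcp_pos: [0.4472, -0.2128, 0.2683]
eef_rot: [3.14, 0.002, 1.949]
force: [0.4, 1.1, 0.1]
gripper_width: 0.0501
grip_force: 0.0
```

```bash
python3 - <<'E'
from h import *
f=cam('scene');g=cam('top')
import pickle; pickle.dump((f,g),open('end.pkl','wb'))
a=cv2.resize(f['pixels'][180:310,95:280],(740,520),interpolation=cv2.INTER_CUBIC)
# top: predicted mark, nose directions drawn side by side
b=cv2.resize(g['pixels'][150:220,360:430],(560,560),interpolation=cv2.INTER_CUBIC)
a=cv2.resize(f['pixels'][215:275,105:170],(390,360),interpolation=cv2.INTER_CUBIC)
c=cv2.resize(f['pixels'][160:310,90:330],(390,240))
b=cv2.resize(b,(400,400)); L=np.vstack([a,c]); b=np.vstack([b,np.zeros((200,400,3),np.uint8)])
save(np.hstack([L,b]),'end.png')
E
```

```text
(no output)
```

View pics/end.png

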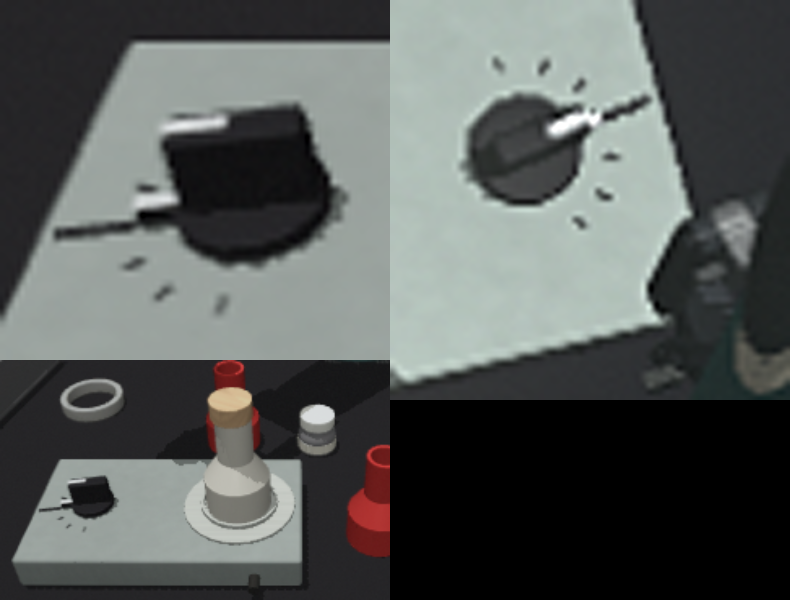

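Quick numeric check of nose and mark.

```bash
python3 - <<'E'
from h import *
import pickle
f,g=pickle.load(open('end.pkl','rb'))
s=lambda x,y:[(x+.5)/6-.5+105,(y+.5)/6-.5+215]; t=lambda x,y:[(x-390)/5.714-.4+360,y/5.714-.4+150]
D=np.array([.5935,-.2128])
ang=lambda P:np.degrees(np.arctan2(P[:,1]-D[1],P[:,0]-D[0])).round(1)
m=np.vstack([ray(g,[t(650,98),t(612,113)],.0455),ray(f,[s(55,235),s(130,227)],.0455)]);print(m.round(4),ang(m))
# nose from bright pixels
for F,nm,box in((f,'scene',(125,240,136,252)),(g,'top',(386,165,399,176))):
    x0,y0,x1,y1=box; w=F['pixels'][y0:y1,x0:x1].min(2)
    print(nm);print(w)
for a in(-60,-64,-68,-72,-76):
    p=np.r_[D+.034*np.array([np.cos(np.radians(a)),np.sin(np.radians(a))]),.055]; q=np.r_[D+.027*np.array([np.cos(np.radians(a)),np.sin(np.radians(a))]),.055]
    print(a,proj(f,p).round(1),proj(f,q).round(1),proj(g,p).round(1),proj(g,q).round(1))
for a in (-64,-68,-72):
    e=np.array([np.cos(np.radians(a)),np.sin(np.radians(a))]); print(a,[proj(F,np.r_[D+r*e,.082]).round(1).tolist() for F in (f,g) for r in(-.02,.02)])
E
```

```text
[[ 0.6153 -0.2686  0.0455]
 [ 0.6091 -0.2519  0.0455]
 [ 0.616  -0.2692  0.0455]
 [ 0.6079 -0.2486  0.0455]] [-68.6 -68.3 -68.3 -68.1]
scene
[[155 156 156 156 156 155 132  69  18  16  16]
 [154 155 156 156 156 154 141  95  19  17  18]
 [156 155 155 155 155 154 154 120  20  17  15]
 [155 155 155 155 155 154 154 131  69  15  18]
 [155 156 155 154 155 155 155 134  70  19  18]
 [156 155 144 127 138 153 154 156 122  16  16]
 [157 156 133  68  53  71 129 156 126  46  16]
 [156 156 165 175 172 178 189 196 180 105  15]
 [156 157 187 214 213 213 213 213 198 139  17]
 [156 163 182 182 156 148 125  95  69  47  19]
 [156 155 127  20  14  16  16  16  29  34  30]
 [151 142 103  20  18  20  22  21  25  34  38]]
top
[[182 180 179 177 180 183  86 116 171 177 176 177 178]
 [152 185 185 183 181 184 161 175 179 176 175 177 177]
 [ 76 106 154 190 191 190 188 184 178 175 175 177 179]
 [ 54  55  78 131 121 123  80 112 177 178 178 184 188]
 [ 60  57  43  53  36  33 108 112 216 109 200 128  96]
 [ 53  45  34  22 123 249 252 250 255 243 255  43  26]
 [ 50  87 123 252 253 255 255 185 155 255 189 143 166]
 [ 52 136 255 255 255 192 141  72  39 134 170 174 182]
 [ 56 108 181 186 142  78  39  26  72 162 177 177 178]
 [ 63  68  80  76  44  33  27  46 178 184 178 178 179]
 [ 68  57  47  37  35  42  44  98 192 182 178 179 180]]
-60 [[127.5 250.1]] [[131.5 249.3]] [[395.5 168. ]] [[393.1 169.5]]
-64 [[127.5 249.2]] [[131.5 248.6]] [[396.  168.8]] [[393.5 170.1]]
-68 [[127.6 248.4]] [[131.6 247.9]] [[396.5 169.7]] [[393.9 170.8]]
-72 [[127.8 247.5]] [[131.7 247.2]] [[396.9 170.6]] [[394.2 171.5]]
-76 [[128.1 246.6]] [[132.  246.5]] [[397.2 171.5]] [[394.4 172.3]]
-64 [[[155.3, 233.3]], [[132.2, 236.8]], [[379.0, 176.5]], [[393.9, 168.9]]]
-68 [[[155.3, 233.8]], [[132.3, 236.3]], [[378.8, 176.0]], [[394.2, 169.4]]]
-72 [[[155.2, 234.3]], [[132.4, 235.8]], [[378.5, 175.5]], [[394.4, 170.0]]]
```

The nose and mark both read about -68°, so they agree within 1°.

```bash
python3 -c "
from station import env
print(env.close_job())"
```

```text
the job is handed in; nothing more can be done
None
```

The middle-sized stopper is fully home and upright in the white flask, which is still on its plate. The dial's pointer is on the long mark to within about 1°, the gripper has let go, and the job was handed in at about 19 s.

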